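# Cock the reject kicker and fire a bad can into the reject tray

### The arm

A 6-joint arm with a two-finger parallel gripper is mounted at the origin on the work surface. World frame = base frame: x ahead of the robot, y to its left, z up, the work surface at z = 0. Lengths are in m, angles in rad, forces in N, time in s.
With the tool pointing down it reaches from about 0.35 to 0.95 m from the base axis. Payload 17.4 kg.
Tool frame: the origin (TCP) lies at the very end of the fingers, on their centre line; the grasp point (between the pads) lies 19 mm behind it; x points along the fingers, y is the direction in which the jaws open and shut, and the axes are right-handed (so a half turn about x gives the same grasp; the last joint's range is limited). The gripper opens to 93 mm and grips with 3 to 60 N. Pads are 15 mm wide; open, the fingers measure 128 mm over their backs; the gripper's body (75 mm by 188 mm) begins 65 mm behind the grasp point.
Start: joints at [1.1, 0.116, 1.442, -0, 1.584, -0.038], TCP at [0.283, 0.613, 0.219] pointing down, gripper open.
Joint ranges: [-2.83, 2.83], [-0.83, 2.19], [0.07, 2.5], [-1.14, 4.28], [0.01, 3], [-2.97, 2.97]. Speed limits (rad/s): [1.89, 1.89, 2.22, 3.14, 3.14, 3.14].

### API

Orientations are given as a unit quaternion [w, x, y, z].
In Python, from rig import status, grab_frame, bot gives the robot as it stands.
- The arm moves only by the tool jog_arm, never from a script. Its argument "targets" is a list of rows, each a list of 5 numbers: the shift along the tool's x, y, z normalised to -1 to 1, where 1 is 300 mm, then the turn about the tool's x normalised to -1 to 1, where 1 is 180 degrees, then the opening, from 0 (shut) to 1 (fully open). A call has 1 to 20 rows; each row is the pose to reach, as a shift and turn from the pose commanded when the call began, along the tool's axes at that moment, turning the shorter way round; what a row does not reach only later rows make up. A row lasts 1/12 s, in which the tool goes at most 41.7 mm and 7.16 degrees, less where a joint would pass 70% of its speed; a pose out of reach is approached as far as the arm can. A call with a number of a shift or a turn outside -1 to 1 is refused whole. A call with a gripper value outside its range is refused whole. The fingers move at their own pace and stop on an object; "squeeze" is the grip in N (left out, the last holds). Time passes only in rows, so rows that repeat a pose let the fingers close. It gives the time, the measured TCP pose, the force and the opening at its end, in the units of the state.
- status.sense(): the state, without advancing time (a new reading comes with each control period).
- grab_frame(name): name is "scene" or "side" or "wrist"; returns a dict with "img" (480x640x3 uint8, red, green, blue), "range_z" (480x640 float32, m along the optical axis (not along the pixel's ray), 0 where there is no reading), "fovy" (degrees; the focal length in pixels is half the picture's height over the tangent of half this angle, whatever the lens; pixels are square), "cx", "cy" (the principal point, pixels), "k1" (the pictures are not rectified: a ray, as slopes to the right and down, at radius r is drawn at 1 + k1 r^2 times it, then the intrinsics apply), "origin" and "attitude" of the camera in the world; the wrist camera has in their place "T_tool_cam" (4x4, takes a point from camera to tool coordinates, whose origin is the TCP and whose axes are the tool frame's). Camera axes: x right, y down, z forward; pixel columns grow to the right and rows downward; lengths in m; the calibration is good to about 2 mm. A picture is of the moment at which its call begins: read the wrist's pose just before it.
- bot.close_job(): hands the job in, once; it reports no verdict.
The state is a dict: "time": time; "joint_positions": joint angles; "joint_vel": joint speeds; "tau": joint torques, N m; "tool_pos": TCP position; "tool_rot": TCP orientation; "contact_force": force on the tool from outside, world axes, zero at the start; "wrist_torque": the same for the moment, N m; "width": finger opening in m.
Only numpy, scipy, OpenCV 4.12 (cv2) and the standard library are available. Lean on these libraries where they do the work, as an engineer would, in place of code of your own. Each camera call takes 0.05 s, during which the arm holds its last target. There are 200 camera calls.

### The job

Swing the blue sprung kicker arm back by its steel pin until the sear catches and holds it, then stand the red-capped can upright on the yellow mark in the lane and let go of it. Press the red trigger pad so that the arm kicks the can into the red reject tray: do not put or push the can there by hand, nor touch it once it has left. Leave the two green-capped cans, the tape roll and the bottle where they stand, and do not bump the sensor on its post.

Things in the scene. Friction and masses are not known exactly. Their poses are not given: they have to be found in the camera images.
- station: Reject kicker, fixed; place and yaw vary. Origin on the table. In its frame (mm): grey base 10 thick, x -130..120, y -60..165; aluminium deck, top 40 above the table, x -60..60, y -59..59; on it a lane along y at x = 0 between two steel rails 14 high, 6 thick, 46 apart, y -58..58. The lane opens over the deck's -y edge into the tray; the kick goes to -y.
- nest (a point): Centre of the yellow 36 mm square mark on the lane floor, 40 mm above the table, at (0, 5) mm in the station frame: where the can is stood.
- pivot (a point): On the vertical hinge axis of the kicker arm, at (-90, 0) mm in the station frame, 76 mm above the table.
- kick_arm (a joint): Swing of the blue kicker arm about the pivot, rad: 0 at rest, growing anticlockwise from above as it is cocked, hard stop 1.36. At q it points along station-frame angle q - 0.436. Bar 14 mm wide, from 20 mm behind to 165 mm beyond the pivot, 58 to 76 mm above the table. Sprung to 0. At 1.22 the sear pops up behind it and holds it there: push it to about 1.30, then ease off.
- cock_pin (a point): Centre of the top of the upright steel cocking pin on the arm, 115 mm above the table. Pin 14 mm in diameter, rising 39 mm from the arm's top face, 110 mm from the pivot; push it sideways. The spring resists with about 4 N here at rest and 8 N when cocked, and the tip riding over the sear's ramp adds some 2 N. Let go uncaught, the arm flies back.
- trigger (a joint): Travel of the sear and trigger pad, one sprung plunger, m: 0 up, 0.018 fully down. With the arm cocked it lets go at 7 to 14 mm down; 2 to 5 N are needed.
- trigger_pad (a point): Centre of the top of the red 30 mm square trigger pad, 78 mm above the table, 200 mm from the pivot, just outside the sweep of the arm (165 mm), on the cocked side. Press straight down.
- sensor: Fixed sensor on a 12 mm square aluminium post standing at station (105, 0) mm, its black head 34 x 22 mm reaching towards the lane, top 159 mm above the table. Origin at the post's foot. Do not bump it.
- tray: Red open reject tray, fixed, just off the lane's open end. Origin: centre of its underside. 140 (x) x 130 (y) mm outside, walls 4 mm, floor 4 mm thick, walls 70 mm high but only 30 mm on the side of the lane (+y).
- pallet: Black plate 220 (x) x 80 (y) x 8 mm fixed to the table, its place and yaw vary; three cans stand in a row along its x axis, centres about 64 mm apart. Origin: centre of its underside.
- reject: The bad can: upright aluminium cylinder 36 mm in diameter, 55 mm high with a red cap (upper 12 mm), about 0.12 kg. Origin: centre of its underside. It is at any of the three places on the pallet.
- good_a: Good can, the same but with a green cap. Leave alone.
- good_b: Good can, the same with a green cap. Leave alone.
- tape_roll: Green ring lying flat on the station's base plate beside the arm, 84 mm outside, 60 mm inside, 24 mm high. Origin: centre of its underside. Leave alone.
- bottle: White bottle standing upright, 48 mm in diameter, 130 mm high, blue cap. Origin: centre of its underside. Leave alone.

How it is judged:
On the way, in this order (a step that is already met when the one before it is completed fails the run):
1. the arm is cocked and rests on the sear, the red-capped can still off the deck (value of joint kick_arm between 1.16 and 1.27 rad and value of joint trigger below 0.003 m and horizontal distance between reject and nest above 0.05 m), for 0.3 s.
2. the red-capped can stands upright on the mark, let go, the arm still cocked (value of joint kick_arm above 1.16 rad and distance between reject and nest below 0.015 m and angle between reject's own z axis and vertical below 0.12 rad and linear speed of reject below 0.03 m/s and contact force between reject and the fingers below 0.1 N), for 0.3 s.
At the end, for the whole second after the job is handed in: The red-capped can lies at rest inside the reject tray (its foot within the walls), the arm is back at rest (under 0.1 rad), the trigger is up (within 3 mm), the green-capped cans stand within 20 mm of where they began, and the tape roll and bottle within 30 mm, the bottle upright (x of reject in the frame of tray between -0.068 and 0.068 m and y of reject in the frame of tray between -0.063 and 0.063 m and height (world z) of reject below 0.065 m and linear speed of reject below 0.03 m/s and value of joint kick_arm below 0.1 rad and value of joint trigger below 0.003 m and distance of each of good_a, good_b from where it was at the start of the episode below 0.02 m and angle between each of good_a, good_b, bottle's own z axis and vertical below 0.1 rad and distance of each of tape_roll, bottle from where it was at the start of the episode below 0.03 m); the robot touches nothing.
It fails at once if the robot touches the red-capped can beyond the lane's end or in the tray (y of reject in the frame of station below -0.045 m and horizontal distance between reject and tray below 0.1 m and (contact force between reject and the fingers above 0.3 N or contact force between reject and the arm above 0.3 N)).
It fails at once if a green-capped can is moved 30 mm or knocked over (distance of any of good_a, good_b from where it was at the start of the episode above 0.03 m or angle between any of good_a, good_b's own z axis and vertical above 0.4 rad).
It fails at once if the bottle is knocked over (angle between bottle's own z axis and vertical above 0.4 rad).
It fails at once if the sensor is bumped hard (contact force between sensor and anything else above 4 N).
It also fails if it takes over 67 s, if anything falls off the work surface, if the arm or the gripper's body presses on something with over 40 N, if the wrist force passes 120 N, or if a joint passes its speed limit or range.

## Working session

There is one attempt and no reset: what is moved stays moved. The work goes in short steps, Python scripts to look and compute and a tool call to move; the robot and the scene stay as the last step left them, time stands still between calls to the robot, and variables do not carry over. Pictures are saved under pics/ and viewed, about 8 in all and at most 12, crops included, and the job is handed in when it is done.

Besides the shell and the picture viewer there is one more tool, called after "Call:" as a command line: name --pt "numbers of a row" for each row, then --argument value for the rest. jog_arm: Moves the arm, as the interface text tells. Its arguments: {"type":"object","properties":{"targets":{"type":"array"},"squeeze":{"type":"number"}},"required":["targets"]}

```bash
mkdir -p pics
cat > h.py <<'E'
import numpy as np, cv2
from rig import status, grab_frame, bot
from scipy.spatial.transform import Rotation as R
def rot(q): q=np.array(q); return R.from_quat([q[1],q[2],q[3],q[0]]).as_matrix()
def cam(name):
    s=status.sense(); f=grab_frame(name)
    if name=='wrist':
        T=np.eye(4);T[:3,:3]=rot(s['tool_rot']);T[:3,3]=s['tool_pos']; T=T@np.array(f['T_tool_cam'])
        f['M'],f['o']=T[:3,:3],T[:3,3]
    else:
        a=np.array(f['attitude']); f['M']=a if a.shape==(3,3) else rot(a); f['o']=np.array(f['origin'])
    f['F']=240/np.tan(np.radians(f['fovy'])/2)
    return f
def slopes(f,uv):
    K=np.array([[f['F'],0,f['cx']],[0,f['F'],f['cy']],[0,0,1]])
    return cv2.undistortPoints(np.array(uv,float).reshape(-1,1,2),K,np.array([f['k1'],0,0,0.])).reshape(-1,2)
def onplane(f,uv,z):
    s=slopes(f,uv); d=np.c_[s,np.ones(len(s))]@f['M'].T
    return f['o']+d*((z-f['o'][2])/d[:,2])[:,None]
def cloud(f):
    v,u=np.mgrid[0:480,0:640]; s=slopes(f,np.c_[u.ravel(),v.ravel()])
    z=f['range_z'].ravel()[:,None]
    return (np.c_[s,np.ones(len(s))]*z@f['M'].T+f['o']).reshape(480,640,3)
def save(f,n): cv2.imwrite('pics/'+n+'.png',f['img'][:,:,::-1])
E
python3 - <<'E'
from h import *
s=status.sense(); print(s)
for n in('scene','side','wrist'):
    f=cam(n); save(f,n+'0'); print(n,f['fovy'],f['k1'],f['o'],f['M'].round(3).tolist())
E
```

```text
{'time': 0.0, 'joint_positions': array([ 1.10021560e+00,  1.16469924e-01,  1.44228067e+00,  1.70201925e-05,
        1.58401259e+00, -3.77548961e-02]), 'joint_vel': array([ 0.00095847,  0.00053664, -0.00087597,  0.00015945,  0.00020796,
       -0.0003591 ]), 'tau': array([-1.93272854e-04, -7.21247363e+01, -6.22617459e+01,  7.80130341e-02,
        2.35337194e-02, -6.75179353e-05]), 'tool_pos': array([0.28299826, 0.61257282, 0.21790645]), 'tool_rot': array([ 0.69050281,  0.15143621,  0.69072257, -0.15223428]), 'contact_force': array([ 0.01808652, -0.34296614,  0.53032757]), 'wrist_torque': array([ 0.00676858, -0.04099612, -0.06673703]), 'width': 0.09295891524094187}
scene 49.99771944874581 0.0013764444634687823 [ 0.78065165 -0.33102557  0.80881689] [[0.843, 0.462, -0.276], [0.537, -0.709, 0.457], [0.016, -0.534, -0.846]]
side 52.97220892014218 -0.0004094173663034199 [ 0.44212377 -0.63323089  0.57637876] [[0.993, -0.046, 0.109], [-0.117, -0.555, 0.824], [0.022, -0.831, -0.557]]
wrist 58.84169485632917 -0.06604267691479418 [0.21267392 0.64554705 0.38426275] [[0.421, 0.871, 0.254], [0.907, -0.404, -0.118], [-0.0, 0.28, -0.96]]
```

View pics/scene0.png

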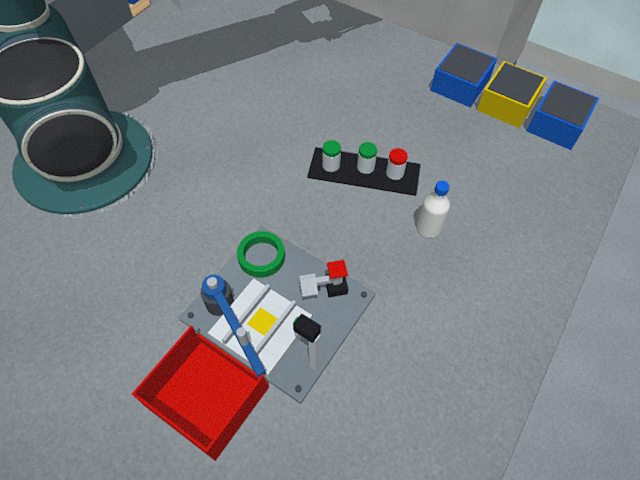

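View pics/side0.png

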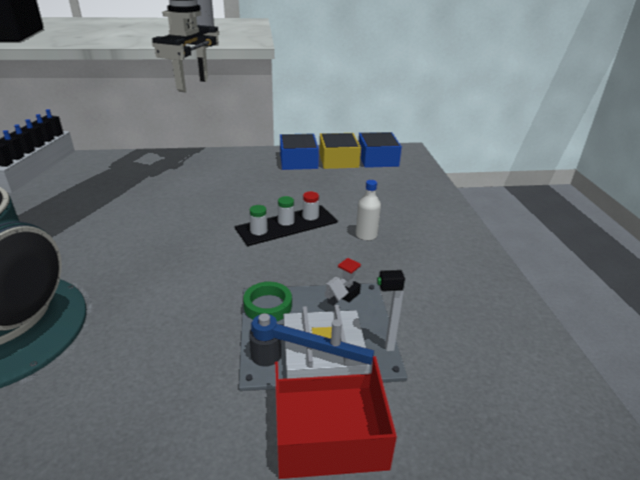

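The scene view shows the pallet (green, green, red caps at ~(331,148), (367,150), (398,156)), the bottle (433,212) and the tape (260,253). It also shows the trigger pad (337,268), the yellow mark (263,321), the pivot (212,283), the pin (242,335) and the tray at the lower left. The side view agrees.

```bash
cat >> h.py <<'E'
def masks(f):
    h=cv2.cvtColor(f['img'],cv2.COLOR_RGB2HSV); H,S,V=cv2.split(h)
    sat=(S>140)&(V>60)
    return dict(red=sat&((H<8)|(H>172)),yel=sat&(H>20)&(H<34),green=sat&(H>45)&(H<80),blue=sat&(H>100)&(H<125))
def blobs(m,amin=60):
    n,l,st,c=cv2.connectedComponentsWithStats(m.astype(np.uint8))
    return [(l==i,st[i,4],c[i]) for i in range(1,n) if st[i,4]>=amin]
E
python3 - <<'E'
from h import *
for n in('scene','side'):
    f=cam(n);C=cloud(f);print(n)
    for k,m in masks(f).items():
        for b,a,c in blobs(m):
            p=C[b]; p=p[np.isfinite(p).all(1)]
            zt=np.percentile(p[:,2],95); t=p[p[:,2]>zt-.004]
            print(k,a,c.round(0),'med',np.median(p,0).round(3),'top',zt.round(3),((t.min(0)+t.max(0))/2).round(4)[:2])
            if k=='yel' and a<1500 or (k=='blue' and a>300 and zt<.12):
                cn=cv2.findContours(b.astype(np.uint8),0,2)[0][0].reshape(-1,2)
                q=onplane(f,cn,.04 if k=='yel' else .076)[:,:2]
                print('   rect',cv2.minAreaRect((q*1000).astype(np.float32)))
E
```

```text
scene
red 242 [398. 156.] med [0.552 0.305 0.062] top 0.065 [0.5508 0.3094]
red 301 [337. 269.] med [0.588 0.026 0.078] top 0.08 [ 0.6749 -0.1431]
red 9493 [201. 392.] med [ 0.509 -0.24   0.005] top 0.07 [ 0.6138 -0.2538]
yel 1398 [506. 103.] med [0.668 0.576 0.038] top 0.061 [0.6974 0.1777]
   rect ((663.3116455078125, 621.4337158203125), (106.14432525634766, 181.08132934570312), 0.25895097851753235)
yel 441 [262. 321.] med [ 0.527 -0.102  0.04 ] top 0.042 [ 0.645  -0.2078]
   rect ((527.0639038085938, -102.13520050048828), (34.53427505493164, 34.79016876220703), 88.82778930664062)
green 228 [331. 148.] med [0.434 0.253 0.062] top 0.065 [0.4325 0.2567]
green 230 [367. 150.] med [0.495 0.287 0.062] top 0.065 [ 0.629  -0.0119]
green 1107 [261. 254.] med [0.447 0.001 0.032] top 0.036 [ 0.592  -0.1426]
blue 1388 [460.  84.] med [0.561 0.577 0.037] top 0.061 [0.64   0.1775]
   rect ((560.6058349609375, 576.3839111328125), (109.540771484375, 171.9986572265625), 0.5509116053581238)
blue 1433 [556. 125.] med [0.779 0.576 0.038] top 0.061 [0.7791 0.1776]
   rect ((779.0624389648438, 576.6343
[... 1242 characters left out ...]
6 -0.183 ]
green 1023 [267. 299.] med [0.445 0.005 0.034] top 0.037 [ 0.4448 -0.2946]
blue 849 [379. 155.] med [0.772 0.574 0.035] top 0.061 [0.6354 0.0239]
   rect ((759.8241577148438, 522.4368286132812), (217.27503967285156, 108.7501449584961), 81.36376190185547)
blue 830 [299. 157.] med [0.549 0.574 0.035] top 0.062 [0.5208 0.0215]
   rect ((544.87353515625, 524.8615112304688), (216.6961669921875, 97.44872283935547), 86.8594970703125)
blue 97 [371. 185.] med [0.666 0.224 0.129] top 0.133 [ 0.5591 -0.197 ]
blue 1660 [309. 340.] med [ 0.497 -0.141  0.076] top 0.08 [ 0.5033 -0.3624]
   rect ((497.9705810546875, -148.43487548828125), (51.76461410522461, 186.69203186035156), 58.42702865600586)
```

```bash
cat >> h.py <<'E'
def plan(T,wr=2):
    """T rows: x,y,z, yaw of tool y (deg, mod 180) -> normalised rows"""
    s=status.sense(); M=rot(s['tool_rot']); p=s['tool_pos']
    y0=np.degrees(np.arctan2(M[1,1],M[0,1]))
    print('tcp',p.round(4),'yaw',y0.round(1),'down',M[:,0].round(3),'t',round(s['time'],2),'w',round(s['width'],4),'F',s['contact_force'].round(1),'j',s['joint_positions'].round(2))
    for t in T:
        d=(np.array(t[:3])-p)@M/.3
        a=(t[3]-y0+90)%180-90   # ccw from above = negative about tool x (down)
        print(t,'->',d.round(3),'turn',(-a/180).round(3))
ST=np.array([.527,-.107]); YAW=np.radians(-2)
def w(x,y):
    c,s=np.cos(YAW),np.sin(YAW); return ST+np.array([c*x-s*y,s*x+c*y])/1000
E
python3 - <<'E'
from h import *
plan([(.535,-.154,.25,63),(.38,.35,.25,63),(.46,.1,.25,63)])
E
```

```text
tcp [0.2831 0.6127 0.2183] yaw 65.2 down [-0. -0. -1.] t 0.25 w 0.0929 F [-0.2  0.1  0.1] j [ 1.1   0.12  1.44  0.    1.58 -0.04]
(0.535, -0.154, 0.25, 63) -> [-0.105 -1.968  1.834] turn 0.012
(0.38, 0.35, 0.25, 63) -> [-0.105 -0.659  0.661] turn 0.012
(0.46, 0.1, 0.25, 63) -> [-0.105 -1.304  1.252] turn 0.012
```

Call:
jog_arm --pt "-0.1 -0.66 0.66 0 1" --pt "-0.1 -0.66 0.66 0 1" --pt "-0.1 -0.66 0.66 0 1" --pt "-0.1 -0.66 0.66 0 1" --pt "-0.1 -0.66 0.66 0 1" --pt "-0.1 -0.66 0.66 0 1" --pt "-0.1 -0.9 0.9 0 1" --pt "-0.1 -0.98 0.95 0 0.5" --pt "-0.1 -0.98 0.95 0 0.5" --pt "-0.1 -0.98 0.95 0 0.5"

```text
time: 1.08
tool_pos: [0.4187, 0.2241, 0.2489]
tool_rot: [0.691, 0.152, 0.69, -0.152]
contact_force: [1.5, 0.1, 0.4]
width: 0.0776
```

Call:
jog_arm --pt "0 -0.5 0.4 0 0.3" --pt "0 -0.5 0.4 0 0.3" --pt "0 -0.5 0.4 0 0.3" --pt "0 -0.95 0.85 0 0.3" --pt "0 -0.95 0.85 0 0.3" --pt "0 -0.95 0.85 0 0.3" --pt "0 -0.95 0.85 0 0.3" --pt "0 -0.95 0.85 0 0.3" --pt "0 -0.95 0.85 0 0.3" --pt "0 -0.95 0.85 0 0.3" --pt "0 -0.95 0.85 0 0.3"

```text
time: 2.0
tool_pos: [0.5307, -0.1416, 0.2479]
tool_rot: [0.69, 0.153, 0.691, -0.153]
contact_force: [-0.9, 0.4, -0.3]
width: 0.0279
```

Run:
```python
from h import *
plan([(.535,-.154,.2,62),(.535,-.154,.09,62)])
f=cam('wrist');save(f,'w1');C=cloud(f)
for k,m in masks(f).items():
    for b,a,c in blobs(m,150): print(k,a,c.round(),np.median(C[b],0).round(3))
Z=C[...,2]
for lo,hi in((.108,.122),(.072,.1),(.05,.058)):
    for b,a,c in blobs((Z>lo)&(Z<hi),40): print(lo,a,c.round(),np.median(C[b],0).round(4))
```

```text
tcp [ 0.5307 -0.1416  0.2479] yaw 65.0 down [-0.001  0.    -1.   ] t 2.0 w 0.0279 F [-0.9  0.4 -0.3] j [-0.31 -0.16  1.67 -0.    1.64 -1.44]
(0.535, -0.154, 0.2, 62) -> [ 0.16  -0.031  0.031] turn 0.017
(0.535, -0.154, 0.09, 62) -> [ 0.526 -0.031  0.031] turn 0.017
red 24154 [211. 235.] [ 0.516 -0.253  0.005]
red 1352 [534. 190.] [0.586 0.027 0.078]
yel 1530 [357. 183.] [ 0.527 -0.101  0.041]
green 4194 [433.  44.] [0.449 0.004 0.034]
green 172 [405. 309.] [ 0.6   -0.108  0.151]
blue 3305 [309. 128.] [ 0.46  -0.118  0.077]
blue 612 [307. 267.] [ 0.568 -0.169  0.076]
0.108 305 [306. 237.] [ 0.5347 -0.1528  0.115 ]
0.072 3945 [309. 128.] [ 0.4564 -0.1171  0.0772]
0.072 209 [478. 171.] [ 0.5527 -0.0088  0.0726]
0.072 1356 [534. 191.] [0.5864 0.0265 0.0782]
0.072 666 [307. 266.] [ 0.5676 -0.1691  0.076 ]
0.072 153 [400. 299.] [ 0.6262 -0.1089  0.082 ]
0.05 830 [311.  87.] [ 0.439  -0.1022  0.0562]
0.05 763 [361. 151.] [ 0.5017 -0.0878  0.0543]
0.05 438 [496. 176.] [0.5738 0.0122 0.0533]
0.05 174 [289. 183.] [ 0.5002 -0.1543  0.0542]
0.05 226 [459. 190.] [ 0.5672 -0.0248  0.055 ]
0.05 951 [372. 212.] [ 0.5529 -0.0999  0.0542]
0.05 794 [166. 274.] [ 0.5302 -0.2978  0.054 ]
0.05 46 [290. 285.] [ 0.5845 -0.1949  0.0536]
0.05 51 [394. 287.] [ 0.6262 -0.1086  0.0542]
```

View pics/w1.png

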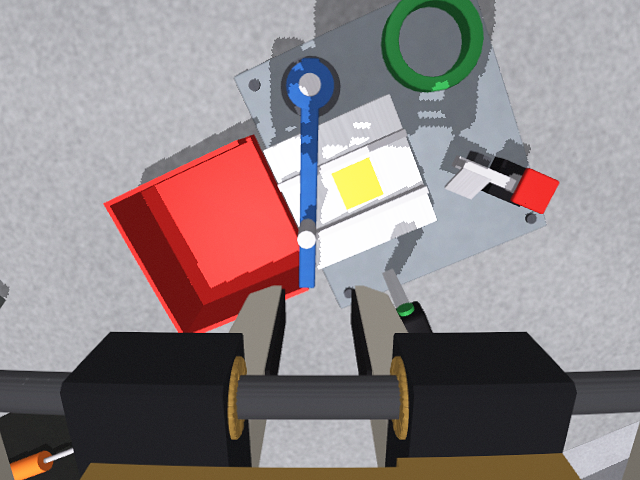

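The wrist view shows the pin at (306,237), the pivot at (310,85), the mark at (357,183), the pad at (534,190) and the sensor at (405,310). The fixes agree with the given geometry: pin–pivot is 110 mm, pad–pivot is 199 mm and the heights match. Next I straddle the pin.

Call:
jog_arm --pt "0.1 -0.029 0.027 0 0.3" --pt "0.25 -0.029 0.027 0 0.3" --pt "0.4 -0.029 0.027 0 0.3" --pt "0.52 -0.029 0.027 0 0.3" --pt "0.52 -0.029 0.027 0 0.2" --pt "0.52 -0.029 0.027 0 0.2" --pt "0.52 -0.029 0.027 0 0.2"

```text
time: 2.63
tool_pos: [0.535, -0.1502, 0.0954]
tool_rot: [0.691, 0.151, 0.69, -0.152]
contact_force: [-2.4, -2.1, -0.7]
width: 0.0188
```

Run:
```python
from h import *
P=np.array([.437,-.1035]); T=[]
for a in list(np.arange(-22,49,5))+[49.1,43.3]:
    x,y=P+.11*np.array([np.cos(np.radians(a)),np.sin(np.radians(a))])
    T.append((round(x,4),round(y,4),.091,round(a+90,1)))
plan(T)
```

```text
tcp [ 0.535  -0.1502  0.0954] yaw 65.3 down [ 0.002 -0.001 -1.   ] t 2.63 w 0.0188 F [-2.4 -2.1 -0.7] j [-0.32 -0.09  1.85 -0.    1.38 -1.46]
(np.float64(0.539), np.float64(-0.1447), 0.091, np.int64(68)) -> [0.015 0.022 0.004] turn -0.015
(np.float64(0.5422), np.float64(-0.1357), 0.091, np.int64(73)) -> [0.015 0.054 0.002] turn -0.043
(np.float64(0.5446), np.float64(-0.1264), 0.091, np.int64(78)) -> [ 0.015  0.085 -0.004] turn -0.071
(np.float64(0.5462), np.float64(-0.1169), 0.091, np.int64(83)) -> [ 0.015  0.116 -0.013] turn -0.099
(np.float64(0.5469), np.float64(-0.1073), 0.091, np.int64(88)) -> [ 0.015  0.146 -0.024] turn -0.126
(np.float64(0.5468), np.float64(-0.0977), 0.091, np.int64(93)) -> [ 0.015  0.175 -0.038] turn -0.154
(np.float64(0.5459), np.float64(-0.0882), 0.091, np.int64(98)) -> [ 0.015  0.203 -0.054] turn -0.182
(np.float64(0.5442), np.float64(-0.0788), 0.091, np.int64(103)) -> [ 0.015  0.229 -0.072] turn -0.21
(np.float64(0.5416), np.float64(-0.0695), 0.091, np.int64(108)) -> [ 0.015  0.254 -0.093] turn -0.237
(np.float64(0.5383), np.float64(-0.0605), 0.091, np.int64(113)) -> [ 0.015  0.276 -0.115] turn -0.265
(np.float64(0.5341), np.float64(-0.0519), 0.091, np.int64(118)) -> [ 0.014  0.296 -0.14 ] turn -0.293
(np.float64(0.5293), np.float64(-0.0436), 0.091, np.int64(123)) -> [ 0.014  0.315 -0.166] turn -0.321
(np.float64(0.5237), np.float64(-0.0358), 0.091, np.int64(128)) -> [ 0.014  0.331 -0.194] turn -0.349
(np.float64(0.5174), np.float64(-0.0285), 0.091, np.int64(133)) -> [ 0.014  0.344 -0.223] turn -0.376
(np.float64(0.5106), np.float64(-0.0218), 0.091, np.int64(138)) -> [ 0.014  0.355 -0.253] turn -0.404
(np.float64(0.509), np.float64(-0.0204), 0.091, 139.1) -> [ 0.014  0.357 -0.26 ] turn -0.41
(np.float64(0.5171), np.float64(-0.0281), 0.091, 133.3) -> [ 0.014  0.345 -0.225] turn -0.378
```

Call:
jog_arm --pt "0 0.022 0.004 -0.015 0.2" --pt "0 0.054 0.002 -0.043 0.2" --pt "0 0.085 -0.004 -0.071 0.2" --pt "0 0.116 -0.013 -0.099 0.2" --pt "0 0.146 -0.024 -0.126 0.2" --pt "0 0.175 -0.038 -0.154 0.2" --pt "0 0.203 -0.054 -0.182 0.2" --pt "0 0.229 -0.072 -0.21 0.2" --pt "0 0.254 -0.093 -0.237 0.2" --pt "0 0.276 -0.115 -0.265 0.2" --pt "0 0.296 -0.14 -0.293 0.2" --pt "0 0.315 -0.166 -0.321 0.2" --pt "0 0.331 -0.194 -0.349 0.2" --pt "0 0.344 -0.223 -0.376 0.2" --pt "0 0.355 -0.253 -0.404 0.2" --pt "0 0.357 -0.26 -0.41 0.2" --pt "0 0.357 -0.26 -0.41 0.2" --pt "0 0.357 -0.26 -0.41 0.2"

```text
time: 4.13
tool_pos: [0.51, -0.021, 0.0965]
tool_rot: [0.645, -0.295, 0.642, 0.292]
contact_force: [4.4, -6.6, -3.6]
width: 0.0185
```

```bash
cat > q.py <<'E'
from h import *
def armq(f):
    C=cloud(f);P=np.array([.437,-.1035]);m=masks(f)['blue']
    p=C[m&(abs(C[...,2]-.074)<.008)][:,:2]-P; r=np.hypot(*p.T); p=p[(r>.035)&(r<.18)]
    a=np.arctan2(p[:,1],p[:,0]); return np.median(a)-np.radians(-1.7)+.436,len(p)
E
python3 - <<'E'
from q import *
plan([(.5171,-.0281,.092,133.3)])
f=cam('scene');save(f,'s2');print(armq(f))
E
```

```text
tcp [ 0.51   -0.021   0.0965] yaw 139.0 down [ 0.006 -0.002 -1.   ] t 4.13 w 0.0185 F [ 4.4 -6.6 -3.6] j [-0.09 -0.19  1.94 -0.    1.39 -2.52]
(0.5171, -0.0281, 0.092, 133.3) -> [ 0.015 -0.033 -0.002] turn 0.032
(np.float64(1.2212861285212637), 265)
```

Call:
jog_arm --pt "0 0.005 -0.002 0 0.2" --pt "0 0.005 -0.002 0 0.2" --pt "0 -0.01 0 0.01 0.2" --pt "0 -0.02 -0.001 0.02 0.2" --pt "0 -0.033 -0.002 0.032 0.2" --pt "0 -0.033 -0.002 0.032 0.2" --pt "0 -0.033 -0.002 0.032 0.2"

```text
time: 4.77
tool_pos: [0.5164, -0.0275, 0.0953]
tool_rot: [0.658, -0.261, 0.656, 0.26]
contact_force: [-0.1, -0.3, -0.1]
width: 0.0189
```

Run:
```python
from q import *
plan([(.5171,-.0281,.092,133.3)])
f=cam('scene');save(f,'s3');print(armq(f))
```

```text
tcp [ 0.5164 -0.0275  0.0953] yaw 133.3 down [ 0.003 -0.    -1.   ] t 4.77 w 0.0189 F [-0.1 -0.3 -0.1] j [-0.1  -0.17  1.93  0.    1.38 -2.43]
(0.5171, -0.0281, 0.092, 133.3) -> [ 0.011 -0.003  0.   ] turn 0.0
(np.float64(1.1614358556972924), 230)
```

Run:
```python
from h import *
plan([(.5164,-.0275,.22,133),(.55,.24,.25,114)])
```

```text
tcp [ 0.5161 -0.0274  0.0947] yaw 133.3 down [ 0.003 -0.    -1.   ] t 4.82 w 0.0189 F [ 0.2  0.9 -0.6] j [-0.1  -0.17  1.93  0.    1.38 -2.43]
(0.5164, -0.0275, 0.22, 133) -> [-0.418 -0.002  0.001] turn 0.002
(0.55, 0.24, 0.25, 114) -> [-0.517  0.57   0.695] turn 0.107
```

Call:
jog_arm --pt "-0.1 0 0 0 0.2" --pt "-0.24 0 0 0 0.2" --pt "-0.42 0 0 0 0.2" --pt "-0.5 0.1 0.12 0.03 0.3" --pt "-0.52 0.57 0.7 0.107 0.75" --pt "-0.52 0.57 0.7 0.107 0.75" --pt "-0.52 0.57 0.7 0.107 0.75" --pt "-0.52 0.57 0.7 0.107 0.75" --pt "-0.52 0.57 0.7 0.107 0.75" --pt "-0.52 0.57 0.7 0.107 0.75" --pt "-0.52 0.57 0.7 0.107 0.75" --pt "-0.52 0.57 0.7 0.107 0.75"

```text
time: 5.82
tool_pos: [0.5508, 0.2427, 0.2492]
tool_rot: [0.691, -0.148, 0.691, 0.148]
contact_force: [1.4, -0.4, -0.9]
width: 0.0688
```

Run:
```python
from q import *
f=cam('scene');save(f,'s4');print(armq(f))
f=cam('wrist');save(f,'w4');C=cloud(f);M=masks(f)
for k in('red','green'):
    for b,a,c in blobs(M[k],100):
        p=C[b];t=p[abs(p[:,2]-.063)<.004]
        if len(t)>50: print(k,c.round(),cv2.minEnclosingCircle((t[:,:2]*1000).astype(np.float32)),np.median(p,0).round(3))
plan([(.55,.305,.25,114)])
```

```text
(np.float64(1.183780796113709), 672)
red [391. 241.] ((550.3896484375, 310.48211669921875), 18.026233673095703) [0.55  0.31  0.063]
green [398.  85.] ((432.71905517578125, 258.01800537109375), 18.020963668823242) [0.433 0.258 0.063]
green [402. 173.] ((493.9346923828125, 292.3846435546875), 17.928451538085938) [0.493 0.292 0.063]
tcp [0.551  0.2405 0.2492] yaw 114.0 down [ 0. -0. -1.] t 5.92 w 0.0694 F [0.3 0.1 0.1] j [ 0.37 -0.05  1.56 -0.    1.63 -1.62]
(0.55, 0.305, 0.25, 114) -> [-0.003  0.198  0.085] turn 0.0
```

View pics/s4.png

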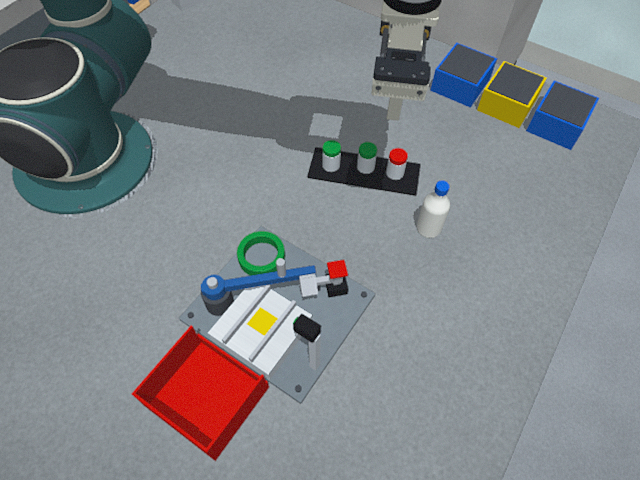

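View pics/w4.png

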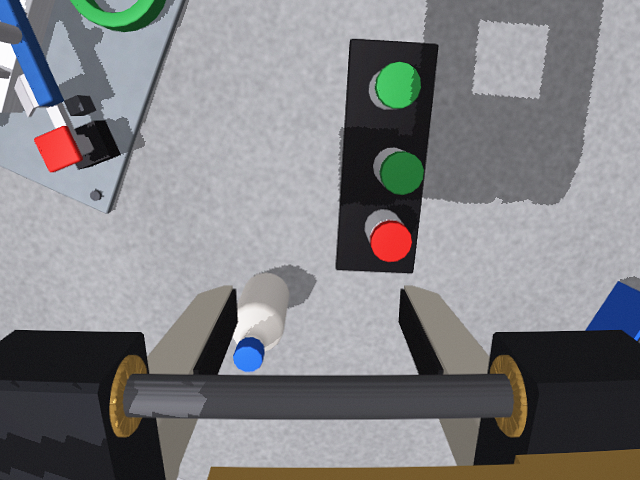

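The scene view shows the arm (225,285)–(315,270) held cocked on the sear. The wrist view shows the red cap at (391,241) and its green neighbour at (402,173), with radii fitting 18 mm. Next I grasp it with the jaws square to the row.

Run:
```python
from q import *
plan([(.5504,.3105,.25,117),(.5504,.3105,.034,117)])
```

```text
tcp [0.551  0.2405 0.2492] yaw 114.0 down [ 0. -0. -1.] t 5.92 w 0.0694 F [0.3 0.1 0.1] j [ 0.37 -0.05  1.56 -0.    1.63 -1.62]
(0.5504, 0.3105, 0.25, 117) -> [-0.003  0.214  0.093] turn -0.016
(0.5504, 0.3105, 0.034, 117) -> [0.717 0.214 0.093] turn -0.016
```

Call:
jog_arm --pt "0 0.21 0.093 -0.016 0.75" --pt "0 0.213 0.093 -0.016 0.75" --pt "0 0.213 0.093 -0.016 0.75" --pt "0.3 0.213 0.093 -0.016 0.75" --pt "0.5 0.213 0.093 -0.016 0.75" --pt "0.6 0.213 0.093 -0.016 0.75" --pt "0.7 0.213 0.093 -0.016 0.75" --pt "0.715 0.213 0.093 -0.016 0.75" --pt "0.715 0.213 0.093 -0.016 0.75" --pt "0.715 0.213 0.093 -0.016 0.3" --pt "0.715 0.213 0.093 -0.016 0.2" --pt "0.715 0.213 0.093 -0.016 0.2" --pt "0.715 0.213 0.093 -0.016 0.2" --pt "0.715 0.213 0.093 -0.016 0.2" --pt "0.715 0.213 0.093 -0.016 0.2" --pt "0.715 0.213 0.093 -0.016 0.2" --squeeze 15

```text
time: 7.25
tool_pos: [0.5513, 0.3108, 0.0357]
tool_rot: [0.688, -0.164, 0.687, 0.164]
contact_force: [-0.6, -2.1, 7.3]
width: 0.0355
```

Run:
```python
from q import *
plan([(.52,.1,.2,88),(.527,-.102,.2,88)])
```

```text
tcp [0.5513 0.3108 0.0357] yaw 116.9 down [ 0.002  0.001 -1.   ] t 7.25 w 0.0355 F [-0.6 -2.1  7.3] j [ 0.47  0.13  1.73 -0.    1.28 -1.57]
(0.52, 0.1, 0.2, 88) -> [-0.549 -0.58  -0.41 ] turn 0.16
(0.527, -0.102, 0.2, 88) -> [-0.549 -1.191 -0.693] turn 0.16
```

Call:
jog_arm --pt "-0.12 0 0 0 0.2" --pt "-0.3 0 0 0 0.2" --pt "-0.55 0 0 0 0.2" --pt "-0.55 -0.1 -0.07 0.03 0.2" --pt "-0.55 -0.58 -0.41 0.16 0.2" --pt "-0.55 -0.58 -0.41 0.16 0.2" --pt "-0.55 -0.58 -0.41 0.16 0.2" --pt "-0.55 -0.58 -0.41 0.16 0.2" --pt "-0.55 -0.8 -0.53 0.16 0.2" --pt "-0.55 -0.95 -0.58 0.16 0.2" --pt "-0.55 -0.95 -0.58 0.16 0.2" --pt "-0.55 -0.95 -0.58 0.16 0.2" --pt "-0.55 -0.95 -0.58 0.16 0.2" --pt "-0.55 -0.95 -0.58 0.16 0.2"

```text
time: 8.42
tool_pos: [0.5242, -0.0231, 0.1995]
tool_rot: [0.707, 0.013, 0.707, -0.013]
contact_force: [-0.4, 0.1, -1.1]
width: 0.0358
```

Run:
```python
from q import *
f=cam('wrist');save(f,'w5');C=cloud(f)
for b,a,c in blobs(masks(f)['yel']&(abs(C[...,2]-.04)<.01),100):
    cn=cv2.findContours(b.astype(np.uint8),0,2)[0][0].reshape(-1,2)
    print(cv2.minAreaRect((onplane(f,cn,.04)[:,:2]*1000).astype(np.float32)))
m=masks(f)['red']&(C[...,2]>.15)
for b,a,c in blobs(m,60): print('cap',a,c,np.median(C[b],0))
plan([(.527,-.102,.2,88),(.527,-.102,.0675,88)])
```

```text
((527.43310546875, -101.76342010498047), (35.217926025390625, 35.11003875732422), 88.70764923095703)
cap 7281 [317.79810466 327.77132262] [ 0.5207004  -0.022772    0.22690952]
tcp [ 0.5242 -0.0222  0.1994] yaw 88.0 down [ 0.  0. -1.] t 8.47 w 0.0356 F [-0.5 -0.1 -0.5] j [-0.09 -0.21  1.79  0.    1.56 -1.63]
(0.527, -0.102, 0.2, 88) -> [-0.002 -0.266  0.018] turn 0.0
(0.527, -0.102, 0.0675, 88) -> [ 0.44  -0.266  0.018] turn 0.0
```

View pics/w5.png

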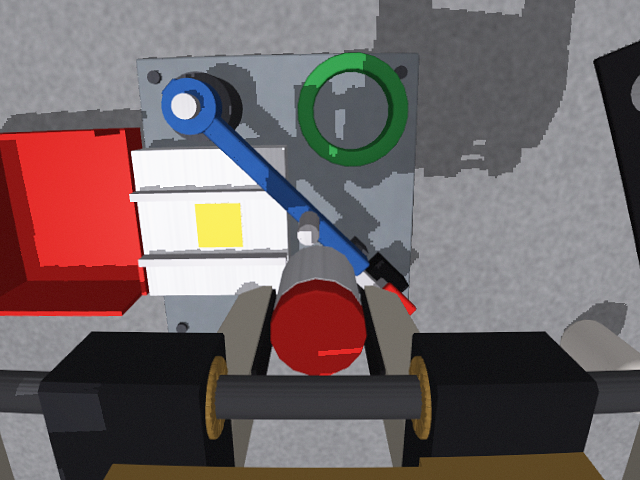

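The wrist view shows the red can held in the jaws at (318,327), the mark at (218,225), and the arm still cocked with its pin at (308,230). Next I move over the mark and lower the can.

Call:
jog_arm --pt "0 -0.13 0.01 0 0.2" --pt "0 -0.265 0.014 0 0.2" --pt "0 -0.265 0.014 0 0.2" --pt "0 -0.265 0.014 0 0.2" --pt "0.12 -0.265 0.014 0 0.2" --pt "0.24 -0.265 0.014 0 0.2" --pt "0.34 -0.265 0.014 0 0.2" --pt "0.4 -0.265 0.014 0 0.2" --pt "0.425 -0.265 0.014 0 0.2" --pt "0.435 -0.265 0.014 0 0.2" --pt "0.435 -0.265 0.014 0 0.2"

```text
time: 9.38
tool_pos: [0.5262, -0.101, 0.0692]
tool_rot: [0.707, 0.012, 0.707, -0.012]
contact_force: [-0.8, 0.4, -0.3]
width: 0.0353
```

Run:
```python
from q import *
plan([(.528,-.102,.0675,88)])
f=cam('side')
cv2.imwrite('pics/sd6.png',cv2.resize(f['img'][240:400,220:430,::-1],None,fx=3.5,fy=3.5))
```

```text
tcp [ 0.5262 -0.101   0.0692] yaw 88.1 down [ 0.  0. -1.] t 9.38 w 0.0353 F [-0.8  0.4 -0.3] j [-0.24 -0.11  1.91  0.    1.34 -1.78]
(0.528, -0.102, 0.0675, 88) -> [ 0.006 -0.003  0.006] turn 0.001
```

View pics/sd6.png

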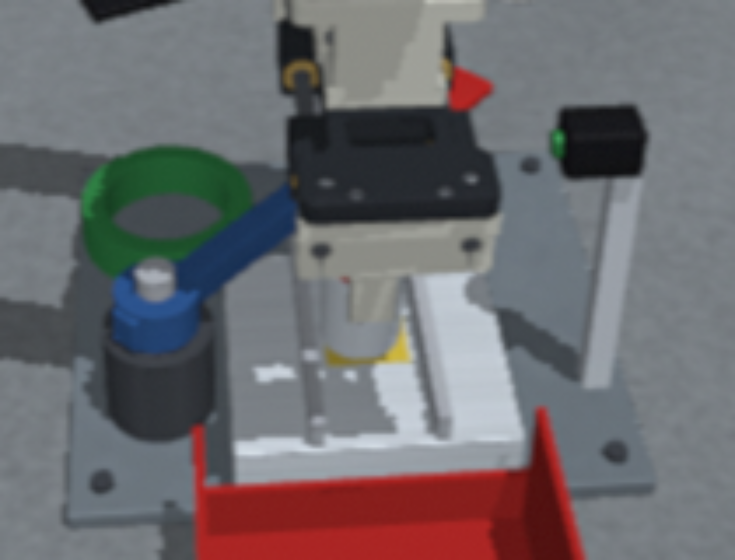

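The side crop shows the can's foot about 3–4 mm left of the mark centre, with yellow left free at (400,345). I shift +x, lower the last millimetre and release.

Call:
jog_arm --pt "0 -0.003 0.013 0 0.2" --pt "0 -0.003 0.013 0 0.2" --pt "0.006 -0.003 0.013 0 0.2" --pt "0.006 -0.003 0.013 0 0.2" --pt "0.006 -0.003 0.013 0 0.45" --pt "0.006 -0.003 0.013 0 0.55" --pt "0.006 -0.003 0.013 0 0.55" --pt "0.006 -0.003 0.013 0 0.55" --pt "0.006 -0.003 0.013 0 0.55" --pt "-0.1 -0.003 0.013 0 0.55" --pt "-0.25 -0.003 0.013 0 0.55" --pt "-0.4 -0.003 0.013 0 0.55" --pt "-0.5 -0.003 0.013 0 0.55" --pt "-0.5 -0.003 0.013 0 0.55"

```text
time: 10.6
tool_pos: [0.5314, -0.1034, 0.2267]
tool_rot: [0.71, 0.011, 0.704, -0.013]
contact_force: [1.5, 0.5, 1.1]
width: 0.0511
```

Run:
```python
from q import *
f=cam('wrist');save(f,'w7');C=cloud(f);M=masks(f)
for b,a,c in blobs(M['red'],100):
    p=C[b]
    for h in(.095,.078):
        t=p[abs(p[:,2]-h)<.004]
        if len(t)>50: print(h,c.round(),cv2.minEnclosingCircle((t[:,:2]*1000).astype(np.float32)),np.median(t,0).round(4))
print(armq(f))
plan([(.587,.0265,.2,43),(.587,.0265,.09,43),(.587,.0265,.2,133)])
```

```text
0.095 [319. 221.] ((529.3873901367188, -102.948486328125), 18.033958435058594) [ 0.5286 -0.1029  0.0951]
0.078 [482. 280.] ((587.099365234375, 27.21265983581543), 20.3857364654541) [0.5863 0.0265 0.0782]
(np.float64(1.2143406741216813), 2382)
tcp [ 0.5309 -0.1033  0.2229] yaw 88.1 down [ 0.006 -0.002 -1.   ] t 10.65 w 0.0515 F [ 0.3 -0.2 -0.7] j [-0.24 -0.18  1.73 -0.    1.59 -1.78]
(0.587, 0.0265, 0.2, 43) -> [0.077 0.439 0.172] turn 0.25
(0.587, 0.0265, 0.09, 43) -> [0.444 0.439 0.17 ] turn 0.25
(0.587, 0.0265, 0.2, 133) -> [0.077 0.439 0.172] turn -0.25
```

View pics/w7.png

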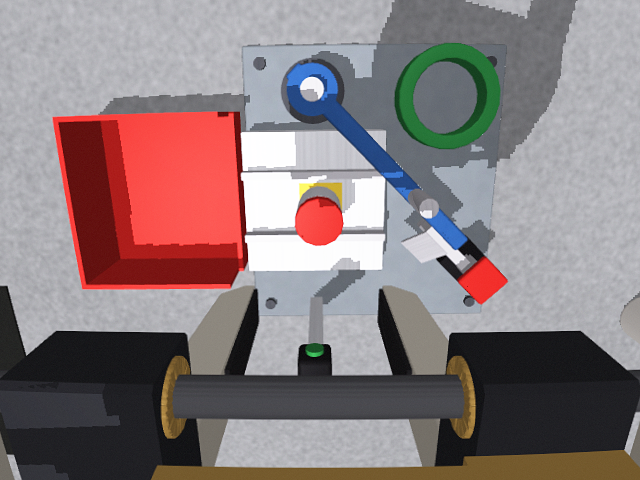

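The can stands 2 mm from the mark centre and its cap is at the right height (320,220). The arm is still cocked and the pad is at (482,280). Next I go to the trigger with closed fingers, jaw axis tangential.

Call:
jog_arm --pt "0 0 0 0 0.4" --pt "0 0.1 0.04 -0.03 0.2" --pt "0 0.2 0.08 -0.06 0" --pt "0.02 0.32 0.12 -0.1 0" --pt "0.04 0.44 0.17 -0.14 0" --pt "0.077 0.44 0.175 -0.18 0" --pt "0.077 0.44 0.175 -0.22 0" --pt "0.077 0.44 0.175 -0.25 0" --pt "0.2 0.44 0.175 -0.25 0" --pt "0.32 0.44 0.175 -0.25 0" --pt "0.42 0.44 0.175 -0.25 0" --pt "0.42 0.44 0.175 -0.25 0" --pt "0.42 0.44 0.175 -0.25 0"

```text
time: 11.73
tool_pos: [0.5853, 0.0272, 0.0907]
tool_rot: [0.656, -0.259, 0.659, 0.26]
contact_force: [0.1, 0.5, 1.0]
width: 0.0006
```

Run:
```python
from q import *
plan([(.587,.027,.078,133),(.588,.028,.064,133)])
f=cam('side');print(armq(f))
```

```text
tcp [0.5853 0.0272 0.0907] yaw 133.1 down [-0.004 -0.    -1.   ] t 11.73 w 0.0006 F [0.1 0.5 1. ] j [ 0.   -0.01  1.78  0.    1.37 -2.32]
(0.587, 0.027, 0.078, 133) -> [ 0.042 -0.004  0.004] turn 0.0
(0.588, 0.028, 0.064, 133) -> [ 0.089 -0.004  0.009] turn 0.0
(np.float64(1.1381535954873914), 566)
```

Call:
jog_arm --pt "0 -0.003 0.007 0 0" --pt "0.042 -0.003 0.007 0 0" --pt "0.065 -0.003 0.007 0 0" --pt "0.08 -0.003 0.007 0 0" --pt "0.09 -0.003 0.007 0 0" --pt "0.093 -0.003 0.007 0 0" --pt "0.093 -0.003 0.007 0 0" --pt "0.093 -0.003 0.007 0 0"

```text
time: 12.45
tool_pos: [0.5887, 0.028, 0.065]
tool_rot: [0.658, -0.26, 0.658, 0.26]
contact_force: [-1.9, 0.0, 2.1]
width: 0.0004
```

Run:
```python
from q import *
plan([(.588,.028,.2,133)])
for n in('side','scene'):
    f=cam(n);print(armq(f))
save(f,'s8')
```

```text
tcp [0.5887 0.028  0.065 ] yaw 133.1 down [-0.  0. -1.] t 12.45 w 0.0004 F [-1.9  0.   2.1] j [ 0.    0.02  1.8   0.    1.33 -2.32]
(0.588, 0.028, 0.2, 133) -> [-0.45   0.002 -0.002] turn 0.0
(np.float64(-0.05757033983806281), 938)
(np.float64(-0.011970103961305822), 578)
```

View pics/s8.png

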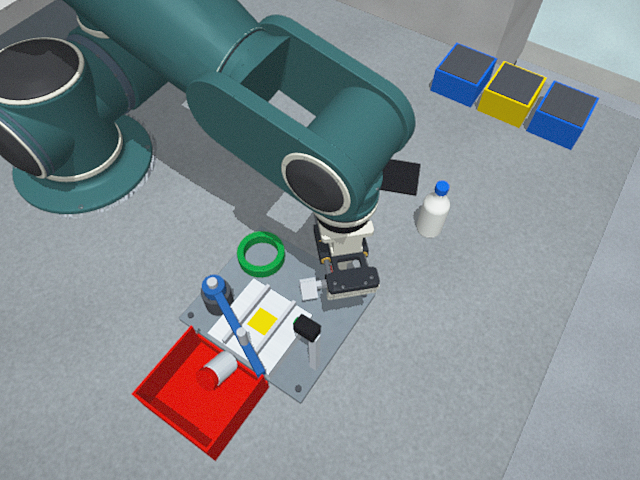

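The scene view shows the kick done: the arm is back at rest and the can is lying in the tray at (217,371), its cap toward the tray. I lift off and check how it rests.

Call:
jog_arm --pt "-0.1 0 0 0 0" --pt "-0.25 0 0 0 0" --pt "-0.4 0 0 0 0" --pt "-0.5 0.0 0.0 0 0" --pt "-0.5 0.2 0.3 0 0" --pt "-0.5 0.2 0.3 0 0" --pt "-0.5 0.2 0.3 0 0" --pt "-0.5 0.2 0.3 0 0" --pt "-0.5 0.2 0.3 0 0" --pt "-0.5 0.2 0.3 0 0" --pt "-0.5 0.2 0.3 0 0" --pt "-0.5 0.2 0.3 0 0"

```text
time: 13.55
tool_pos: [0.6135, 0.1323, 0.2149]
tool_rot: [0.658, -0.259, 0.658, 0.259]
contact_force: [0.1, 0.2, 0.5]
width: 0.0001
```

Run:
```python
from q import *
f=cam('side');f2=cam('scene')
for g in(f,f2):
    print(armq(g));C=cloud(g)
    for k,m in masks(g).items():
        for b,a,c in blobs(m,90): print(k,a,c.round(),np.median(C[b],0).round(3))
a=cv2.resize(f2['img'][310:470,120:290],(560,527)) ; b=cv2.resize(f['img'][340:480,260:410],(240,224))
o=np.zeros((527,800,3),np.uint8);o[:,:560]=a;o[:224,560:]=b
cv2.imwrite('pics/c9.png',o[:,:,::-1])
C=cloud(f2);
for uv in((217,371),(231,362),(222,360),(226,370)): print(uv,C[uv[1],uv[0]].round(3))
i=np.zeros((480,640),bool); i[345:395,190:245]=1
g=f2['img'].astype(int); can=i&(abs(g[...,0]-g[...,1])<35)&(g[...,1]>90)&(C[...,1]<-.17)
print(can.sum(),np.percentile(C[can],[5,50,95],axis=0).round(3))
```

```text
(np.float64(-0.059811604896295334), 997)
red 206 [349. 265.] [0.588 0.022 0.079]
red 10408 [334. 427.] [ 0.524 -0.249  0.022]
yel 622 [334. 156.] [0.646 0.574 0.033]
yel 139 [322. 331.] [ 0.528 -0.096  0.042]
green 118 [285. 202.] [0.495 0.28  0.064]
green 131 [257. 210.] [0.433 0.246 0.064]
green 1024 [267. 299.] [0.446 0.005 0.034]
blue 823 [299. 157.] [0.549 0.574 0.035]
blue 641 [384. 156.] [0.786 0.573 0.033]
blue 98 [371. 185.] [0.666 0.224 0.129]
blue 1661 [309. 340.] [ 0.497 -0.141  0.076]
(np.float64(-0.011557618730284991), 582)
red 301 [337. 269.] [0.588 0.026 0.078]
red 8755 [200. 393.] [ 0.512 -0.246  0.006]
yel 1372 [506. 104.] [0.668 0.576 0.038]
yel 439 [262. 321.] [ 0.527 -0.103  0.04 ]
green 236 [331. 148.] [0.434 0.253 0.062]
green 227 [367. 150.] [0.495 0.287 0.062]
green 1106 [260. 254.] [0.446 0.001 0.032]
blue 944 [468.  87.] [0.581 0.577 0.035]
blue 1456 [557. 124.] [0.78  0.577 0.039]
blue 113 [442. 190.] [0.669 0.225 0.127]
blue 682 [221. 301.] [ 0.458 -0.12   0.076]
blue 308 [253. 359.] [ 0.564 -0.168  0.075]
(217, 371) [ 0.518 -0.205  0.039]
(231, 362) [ 0.516 -0.176  0.005]
(222, 360) [ 0.502 -0.181  0.004]
(226, 370) [ 0.526 -0.195  0.03 ]
686 [[ 0.5   -0.233  0.024]
 [ 0.518 -0.214  0.037]
 [ 0.529 -0.194  0.041]]
```

View pics/c9.png

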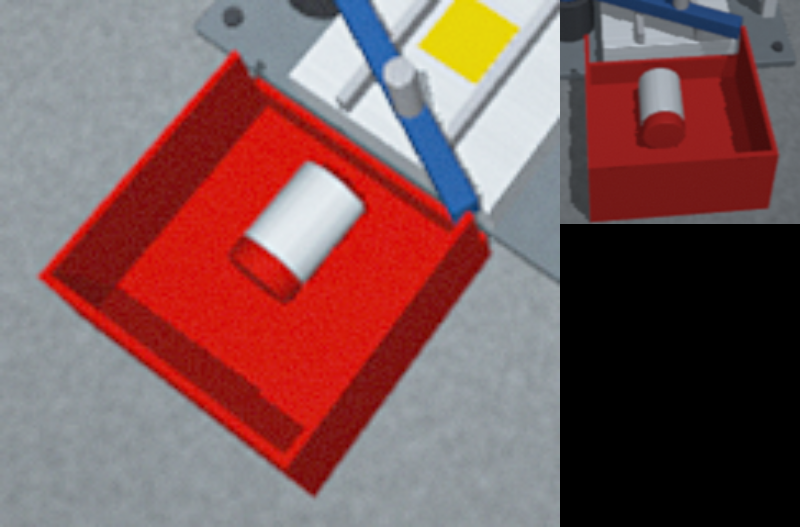

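The crop shows the can lying flat in the tray (top at 40 mm = 4 + 36), its foot clear of the lane-side wall. It has shifted slightly since the last frame, so I wait and check that it is still.

Call:
jog_arm --pt "0 0 0 0 0" --pt "0 0 0 0 0" --pt "0 0 0 0 0" --pt "0 0 0 0 0" --pt "0 0 0 0 0" --pt "0 0 0 0 0" --pt "0 0 0 0 0" --pt "0 0 0 0 0" --pt "0 0 0 0 0" --pt "0 0 0 0 0" --pt "0 0 0 0 0" --pt "0 0 0 0 0" --pt "0 0 0 0 0" --pt "0 0 0 0 0" --pt "0 0 0 0 0" --pt "0 0 0 0 0" --pt "0 0 0 0 0" --pt "0 0 0 0 0"

```text
time: 15.15
tool_pos: [0.6135, 0.1332, 0.2148]
tool_rot: [0.658, -0.26, 0.658, 0.259]
contact_force: [-0.2, 0.3, 0.1]
width: 0.0004
```

```bash
cat > c.py <<'E'
from q import *
def can():
    f=cam('scene');C=cloud(f); g=f['img'].astype(int); i=np.zeros((480,640),bool); i[345:440,150:250]=1
    m=i&(abs(g[...,0]-g[...,1])<35)&(g[...,1]>90)&(C[...,1]<-.18)&(C[...,2]>.012)&(C[...,2]<.05)
    print(m.sum(),C[m].mean(0).round(4),C[m].max(0).round(3),status.sense()['time'])
E
python3 - <<'E'
from c import *
for _ in range(6): can()
E
```

```text
681 [ 0.5167 -0.2138  0.0351] [ 0.531 -0.191  0.042] 15.2
682 [ 0.5166 -0.2138  0.0351] [ 0.531 -0.192  0.043] 15.25
680 [ 0.5166 -0.2138  0.0351] [ 0.531 -0.192  0.042] 15.3
680 [ 0.5166 -0.2138  0.0352] [ 0.531 -0.192  0.043] 15.35
681 [ 0.5167 -0.2139  0.0352] [ 0.531 -0.192  0.043] 15.4
682 [ 0.5166 -0.2138  0.0351] [ 0.531 -0.192  0.042] 15.45
```

The can is at rest, its foot about 10 mm or more inside the lane-side wall. I hand in.

```bash
python3 -c "
from rig import bot; print(bot.close_job())"
```

```text
the job is handed in; nothing more can be done
None
```

I cocked the arm by its pin until the sear held it, stood the red-capped can about 2 mm off the mark centre and let go. Pressing the trigger then kicked the can into the tray. I handed the job in at about 15.5 s.

**Last checks:**
- **Can:** it lies flat in the tray, top at 40 mm, still over 0.25 s. Its foot looks about 10 mm or more inside the lane-side wall, judged by eye from the pictures.
- **Arm and trigger:** the arm is back at rest and the pad is up at 78 mm.
- **Other objects:** the green-capped cans and the tape roll are within about 1 mm of their first fixes. The bottle cap reads 4 mm off in the scene camera, where fewer of its pixels showed, but is unchanged in the side camera. I did not touch the bottle or the sensor, and the gripper finished clear of everything.
- **Disagreement:** my camera estimate of the arm angle varied with the view. It read -0.01 rad (scene) and -0.06 rad (side) at rest. With the arm cocked it read 1.14 to 1.21 rad, so for that I relied on the pictures and on the force dropping to zero.

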